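Lock the battery cap of a field sensor node

TASK

The battery is already in the open sensor node: pick up the orange battery cap by its handle and put it into the neck with the handle pointing at the two red dots, so that its lugs drop through the slots. Press it gently down against the battery spring, turn it clockwise until the handle points at the green dots, then ease off so that it springs up into its lock, and let go. Do not force it, and leave the other node and everything else on the bench alone.

Things in the scene. Friction and masses are not known exactly. Their poses are not given: they have to be found in the camera images.
- cap_center (a point): Centre (half-way up) of the loose orange battery cap, 50 mm tall, about 55 g, standing upright on the bench mat (mat top 2 mm above the work surface). z is its axis, up; x runs along the handle; half a turn about z makes no difference. Round orange flange: 58 mm diameter, from 4 mm below to 1 mm above this point. Black plug below it: 34.8 mm diameter, down to 25 mm below this point.
- cap_handle (a point): Middle of the cap's straight wing handle, on the cap's axis, 13 mm above cap_center: 46 mm long (x), 12 mm thick (y), 24 mm tall (it stands on the flange, from 12 mm below to 12 mm above this point).
- cap_lugs (a point): Point on the cap's axis at mid-height of its two lugs, 16.5 mm below cap_center. The lugs stick out of the plug under the two ends of the handle (at +x and -x) to 24 mm from the axis, each 23 degrees wide and 5 mm tall. Below the lugs the last 6 mm of the plug is a pilot that tapers from 34.8 to 26 mm diameter.
- neck (a point): Nominal centre of the rim of the open node's upright dark battery tube (70 mm diameter, held firm to the bench, rim about 90 mm up). The tube is clamped in a nut at a height that differs: the true rim is up to 4 mm above or below this point, to be found by feel. z is up; x runs through the two red dots and the two entry slots. Hole 38 mm diameter; slots 32 degrees wide, out to 25.6 mm from the axis.
- lid (a point): Centre of the tube where it leaves the node's grey lid, 30 mm below neck. Inside the tube: a ledge 5 mm thick below the rim. The lugs pass under it clockwise (from above). Past each slot a lip hangs 3.5 mm lower, so to turn, the flange must be pressed to less than 1.5 mm above the rim. Then comes the seat, 60 degrees from the slot with 3.5 degrees of play each way, then a solid stop.
- lock (a point): Same point as neck, x axis through the two green dots: the line of the handle when locked. Let up in the seat, the cap rises till its flange is 5 mm above the true rim, and is locked. The battery's top is 4 mm below the true rim, on a spring of 1.1 N per mm: 2 N when the lugs reach the rim, 13 N locked, 19 N with the flange on the rim. Between cap and tube, pressing or turning, keep under 40 N.
- shut_neck (a point): Centre of the rim of the other node, which is alike and already has its cap locked on (its handle top is 126 mm above its underside). Fixed; leave it alone. Each node's grey box is 62 mm tall and reaches, in this point's axes, from 50 mm (-x) to 94 mm (+x) and 48 mm to either side (y) of the neck; its plate is 205 x 118 x 6 mm.
- spare_a_center (a point): Centre of a spare gold and black battery, 33 mm diameter and 62 mm tall, standing on the blue bench mat (its top is 2 mm above the work surface). Leave it.
- spare_b_center (a point): Centre of a second such spare battery. Leave it.
- driver_center (a point): Middle of a yellow screwdriver, 190 mm long along x, 26 mm thick, lying on the mat. Leave it.
- solder_center (a point): Centre of a solder spool, 62 mm diameter and 40 mm tall, standing on the mat. Leave it.
- board_center (a point): Middle of a loose green circuit board, 85 x 58 mm, up to 18 mm tall, on the mat. Leave it.
- meter_center (a point): Centre of a yellow multimeter, 165 x 82 x 36 mm, lying on the mat. Leave it.
- tray_center (a point): Centre of a blue parts tray, 120 x 90 x 26 mm, on the mat. Leave it.
Not all that is in view belongs to the job. What is shaped like the part that bears cap_center but pink or turquoise is not meant.

How it is judged:
On the way, in this order (a step that is already met when the one before it is completed fails the run):
1. the cap is in the neck with its lugs down in the two slots: handle within 0.15 rad of the red dots, flange less than 9 mm above the nominal rim (z of cap_center in the frame of neck below 0.013 m and angle between the x axis of cap_center and the x axis of neck, either way round below 0.15 rad and horizontal distance between cap_center and neck below 0.006 m), for 0.05 s.
2. the cap is turned clockwise under the collar, to within 0.12 rad of the green dots (z of cap_center in the frame of neck below 0.0155 m and angle between the x axis of cap_center and the x axis of lock, either way round below 0.12 rad), for 0.1 s.
At the end, for the whole second after the job is handed in: The cap sits locked in the neck of the open node: its handle within 0.08 rad of the green dots, cap_center 3 to 14.5 mm above the nominal rim centre (sprung up into the seats, held down by its lugs) and within 4 mm of the neck's axis, upright to 0.08 rad, staying there by itself (z of cap_center in the frame of neck between 0.003 and 0.0145 m and angle between the x axis of cap_center and the x axis of lock, either way round below 0.08 rad and horizontal distance between cap_center and neck below 0.004 m and angle between cap_center's own z axis and vertical below 0.08 rad); the robot touches nothing.
It fails at once if the cap is forced: more than 40 N between cap and node (contact force between cap and node above 40 N).
It fails at once if the robot or anything else strikes the other node with more than 5 N (contact force between shut_node and anything else above 5 N).
It fails at once if a spare battery, the screwdriver, solder, circuit board, multimeter or parts tray is moved by more than 20 mm (distance of any of spare_a_center, spare_b_center, driver_center, solder_center, board_center, meter_center, tray_center from where it was at the start of the episode above 0.02 m).
It also fails if it takes over 61 s, if anything falls off the work surface, if the arm or the gripper's body presses on something with over 40 N, if the wrist force passes 120 N, or if a joint passes its speed limit or range.

ROBOT

A 6-joint arm with a two-finger parallel gripper is mounted at the origin on the work surface. World frame = base frame: x ahead of the robot, y to its left, z up, the work surface at z = 0. Lengths are in m, angles in rad, forces in N, time in s.
With the tool pointing down it reaches from about 0.35 to 0.775 m from the base axis. Payload 7.3 kg.
Tool frame: the origin (TCP) lies at the very end of the fingers, on their centre line; the grasp point (between the pads) lies 19 mm behind it (robot.hold_point_z is the distance from the TCP to the grasp point, in m); z points along the fingers, y is the direction in which the jaws open and shut (so a half turn about z gives the same grasp; the last joint's range is limited). The gripper opens to 92 mm and grips with 3 to 60 N. Pads are 19 mm wide; open, the fingers measure 130 mm over their backs; the gripper's body (75 mm by 190 mm) begins 47 mm behind the grasp point.
Start: joints at [-1.26, 0.342, 1.524, -0, 1.275, -0.146], TCP at [0.232, -0.471, 0.227] pointing down, gripper open.
Joint ranges: [-2.53, 2.53], [-0.77, 2.02], [0.04, 2.7], [-1, 4.14], [0.28, 2.66], [-3.11, 3.11]. Speed limits (rad/s): [2.57, 2.57, 3.14, 3.14, 3.14, 3.14].

INTERFACE

Orientations are given as [roll, pitch, yaw] about the fixed x, y, z axes, in that order (R = Rz(yaw) Ry(pitch) Rx(roll)).
In Python, from cell import monitor, viewer, robot gives the robot as it stands.
- The arm moves only by the tool move_arm, never from a script. Its argument "deltas" is a list of rows, each an object of numbers: "x", "y", "z": the shift along the tool's x, y, z in m; "wx", "wy", "wz": the turn, a rotation vector about the tool's x, y, z in degrees; "hand": the opening, from 0 (shut) to 1 (fully open). In form: [{"x": .., "y": .., "z": .., "wx": .., "wy": .., "wz": .., "hand": ..}, ...]. A call has 1 to 8 rows; each row is the pose to reach, as a shift and turn from the pose commanded when the call began, along the tool's axes at that moment; what a row does not reach only later rows make up. A row lasts 1/8 s, in which the tool goes at most 62.5 mm and 10.7 degrees, less where a joint would pass 70% of its speed; a pose out of reach is approached as far as the arm can. A call with a gripper value outside its range is refused whole. The fingers move at their own pace and stop on an object; "grip_force" is the grip in N (left out, the last holds). Time passes only in rows, so rows that repeat a pose let the fingers close. It gives the time, the measured TCP pose, the force and the opening at its end, in the units of the state.
- monitor.observe(): the state, without advancing time (a new reading comes with each control period).
- viewer.read_camera(name): name is "scene" or "side" or "wrist"; returns the picture (420x560x3 uint8, red, green, blue); there is no depth.
- viewer.camera_params(name): a dict with "camera_matrix" (3x3 intrinsics, pixels), "R" (3x3) and "t" (3): a world point X has camera coordinates R X + t. Camera axes: x right, y down, z forward; pixel columns grow to the right and rows downward; lengths in m; the calibration is good to about 2 mm. The wrist camera is an equidistant fisheye: a pixel r from the principal point sees the ray r / f radians off the axis. A picture is of the moment at which its call begins: read the wrist's pose just before it. camera_params takes no time and is no camera call; for the wrist camera it gives the pose at the moment of the call.
- robot.hand_in(): hands the job in, once; it reports no verdict.
The state is a dict: "time": time; "qpos": joint angles; "qvel": joint speeds; "joint_efforts": joint torques, N m; "tool_pos": TCP position; "tool_rot": TCP orientation; "contact_force": force on the tool from outside, world axes, zero at the start; "torque": the same for the moment, N m; "opening": finger opening in m.
Only numpy, scipy, OpenCV 4.12 (cv2) and the standard library are available. Lean on these libraries where they do the work, as an engineer would, in place of code of your own. Each camera call takes 0.05 s, during which the arm holds its last target. There are 200 camera calls.

## Working session

There is one attempt and no reset: what is moved stays moved. The work goes in short steps, Python scripts to look and compute and a tool call to move; the robot and the scene stay as the last step left them, time stands still between calls to the robot, and variables do not carry over. Pictures are saved under pics/ and viewed, about 8 in all and at most 12, crops included, and the job is handed in when it is done.

Besides the shell and the picture viewer there is one more tool, called after "Emit:" in YAML: its name, and indented under it one key for each argument. move_arm: Moves the arm, as the interface text tells. Its arguments: {"type":"object","properties":{"deltas":{"type":"array","items":{"type":"object","properties":{"x":{"type":"number"},"y":{"type":"number"},"z":{"type":"number"},"wx":{"type":"number"},"wy":{"type":"number"},"wz":{"type":"number"},"hand":{"type":"number"}}}},"grip_force":{"type":"number"}},"required":["deltas"]}

```bash
ls; mkdir -p pics; python3 - <<'E'
from cell import monitor, viewer, robot
import cv2,json
s=monitor.observe();print({k:s[k] for k in('time','tool_pos','tool_rot','contact_force','opening')})
for n in('scene','side','wrist'):
    p=viewer.camera_params(n);print(n,p)
    cv2.imwrite(f'pics/{n}0.png',viewer.read_camera(n)[:,:,::-1])
E
```

```text
pics
{'time': 0.0, 'tool_pos': array([ 0.23147032, -0.47079314,  0.22606692]), 'tool_rot': array([-3.14014276e+00, -2.11764146e-04,  4.56801418e-01]), 'contact_force': array([ 0.41180254, -0.08568203, -0.4337823 ]), 'opening': 0.09200543922062454}
scene {'camera_matrix': array([[443.09380019,   0.        , 276.51375489],
       [  0.        , 443.09380019, 210.26567549],
       [  0.        ,   0.        ,   1.        ]]), 'R': array([[ 0.80462796,  0.59354386,  0.01671939],
       [ 0.48714547, -0.64376753, -0.59012935],
       [-0.33950425,  0.48297935, -0.80713556]]), 't': array([-0.46931491, -0.22652063,  1.2818334 ])}
side {'camera_matrix': array([[425.73479927,   0.        , 272.68521558],
       [  0.        , 425.73479927, 211.12092794],
       [  0.        ,   0.        ,   1.        ]]), 'R': array([[-0.837342  , -0.54666431,  0.00406367],
       [-0.41673747,  0.63348292, -0.65194269],
       [ 0.35381953, -0.54759248, -0.75825736]]), 't': array([0.4861777 , 0.29408864, 0.87272802])}
wrist {'camera_matrix': array([[325.1922621 ,   0.        , 277.72416597],
       [  0.        , 325.1922621 , 207.61321021],
       [  0.        ,   0.        ,   1.        ]]), 'R': array([[ 0.44088667, -0.89756061, -0.00197354],
       [-0.86847096, -0.42715088,  0.25159553],
       [-0.22666524, -0.10921116, -0.96783046]]), 't': array([-0.52357135, -0.03217154,  0.38907319])}
```

View pics/scene0.png

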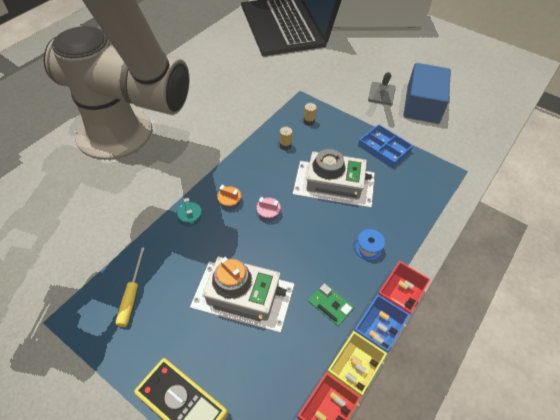

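View pics/side0.png

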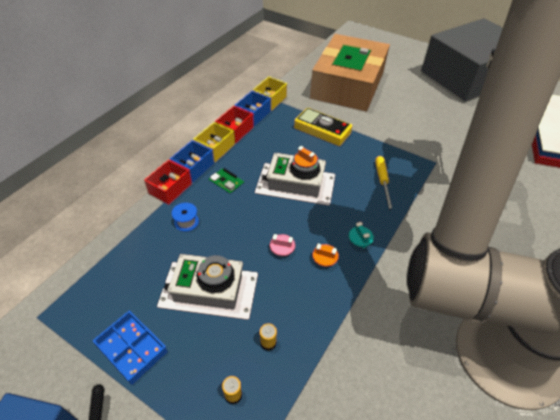

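Scene candidates for the cap:
- Loose orange cap at (229,196), the choice.
- Pink at (268,208) and turquoise at (189,211), both decoys.
- Orange cap on the shut node at (231,272), to be left alone.

The open neck is at (329,163) in scene and (214,271) in side. I'll check the choice and the neck in one close crop sheet.

```bash
cat > h.py <<'E'
import numpy as np, cv2
from cell import monitor, viewer, robot
def ray(n,uv,p=None):
    p=p or viewer.camera_params(n);K=p['camera_matrix']
    a=(np.array(uv,float)-K[:2,2])/K[0,0]
    if n=='wrist':
        r=np.hypot(*a);d=np.r_[a*(np.sin(r)/r if r>1e-9 else 1),np.cos(r)]
    else: d=np.r_[a,1]
    R=np.array(p['R']);return -R.T@np.array(p['t']),R.T@(d/np.linalg.norm(d))
def onz(n,uv,z,p=None):
    c,d=ray(n,uv,p);return c+d*(z-c[2])/d[2]
def tri(obs):
    A=np.zeros((3,3));b=np.zeros(3)
    for n,uv in obs:
        c,d=ray(n,uv);M=np.eye(3)-np.outer(d,d);A+=M;b+=M@c
    X=np.linalg.solve(A,b);return X,[np.linalg.norm(np.cross(X-ray(n,uv)[0],ray(n,uv)[1])) for n,uv in obs]
def proj(n,X,p=None):
    p=p or viewer.camera_params(n);K=p['camera_matrix'];c=p['R']@np.array(X)+p['t']
    if n=='wrist':
        r=np.hypot(c[0],c[1]);th=np.arctan2(r,c[2]);return K[:2,2]+K[0,0]*th*c[:2]/r
    return K[:2,2]+K[0,0]*c[:2]/c[2]
E
python3 - <<'E'
from h import *
a=cv2.imread('pics/scene0.png');b=cv2.imread('pics/side0.png')
def c(i,u,v):return cv2.resize(i[v-25:v+25,u-33:u+33],(396,300),interpolation=cv2.INTER_CUBIC)
cv2.imwrite('pics/crop.png',np.vstack([np.hstack([c(a,229,196),c(a,329,163)]),np.hstack([c(b,325,255),c(b,214,271)])]))
print(tri([('scene',(229,197)),('side',(325,257))]),tri([('scene',(329,162)),('side',(215,270))]),tri([('scene',(231,275)),('side',(306,165))]))
E
```

```text
(array([0.42790722, 0.00732097, 0.01840821]), [np.float64(0.00030663530958242283), np.float64(0.00030663530958244175)]) (array([0.59176284, 0.20821529, 0.08317873]), [np.float64(0.0001890261654175498), np.float64(0.0001890261654176538)]) (array([ 0.59665801, -0.18280466,  0.07872118]), [np.float64(0.0011521401403599204), np.float64(0.0011521401403597445)])
```

View pics/crop.png

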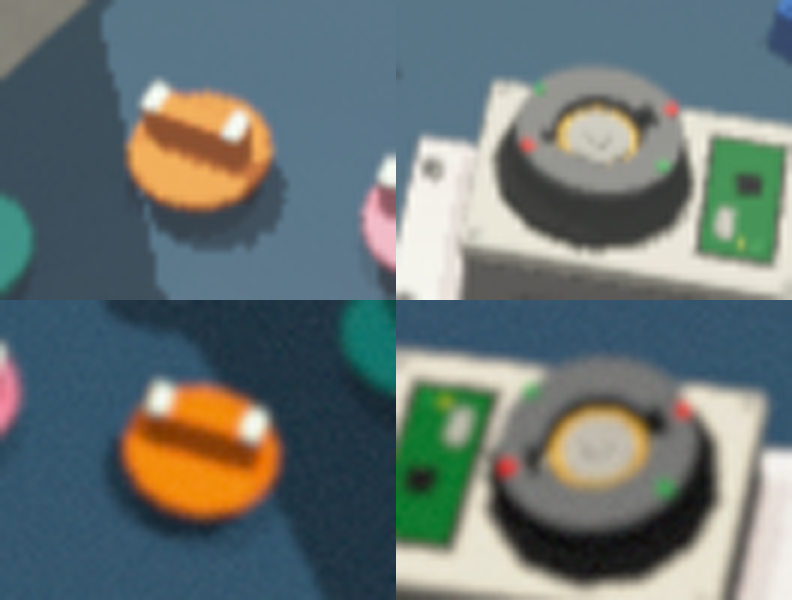

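The crop confirms the loose orange cap with white handle ends, and the open neck with red and green dots around the battery.

```bash
python3 - <<'E'
from h import *
T=lambda a,b:tri([('scene',a),('side',b)])
P={}
for k,a,b in [('r1',(317.8,162.2),(228.7,264.5)),('r2',(341.8,156.2),(199.3,273.8)),('g1',(320.2,153),(226.2,277.2)),('g2',(340.7,165.5),(203.5,261.3)),('h1',(222,187.2),(334.3,250.8)),('h2',(235.3,191.8),(318.7,246.3))]:
    P[k],e=T(a,b);print(k,P[k].round(4),np.round(e[0],4))
for a,b in('r1','r2'),('g1','g2'),('h1','h2'):
    d=P[b]-P[a];print(a,((P[a]+P[b])/2).round(4),np.degrees(np.arctan2(d[1],d[0])),np.linalg.norm(d))
s=monitor.observe();p=viewer.camera_params('wrist');R=np.array(p['R']);print('cam',-R.T@p['t'],'axis',R[2],s['tool_pos'])
from scipy.spatial.transform import Rotation as Ro
Rt=Ro.from_euler('xyz',s['tool_rot']).as_matrix();print('cam in tool',Rt.T@(-R.T@p['t']-s['tool_pos']),'axis',Rt.T@R[2])
print(Rt)
E
```

```text
r1 [0.5726 0.1846 0.0903] 0.0003
r2 [0.6098 0.2374 0.0912] 0.0006
g1 [0.5592 0.2135 0.0905] 0.0018
g2 [0.6233 0.2085 0.0909] 0.0015
h1 [0.4111 0.0023 0.0505] 0.0007
h2 [0.4471 0.0109 0.0508] 0.0005
r1 [0.5912 0.211  0.0907] 54.81321973039538 0.06458240010560701
g1 [0.5913 0.211  0.0907] -4.423234271454266 0.06431104937976218
h1 [0.4291 0.0066 0.0506] 13.428664409958085 0.036993492625680816
cam [ 0.29109383 -0.44121498  0.38370867] axis [-0.22659797 -0.10941693 -0.96782297] [ 0.23148084 -0.47089949  0.22621583]
cam in tool [ 0.06661616 -0.00052325 -0.15748296] axis [-2.51762394e-01 -6.67865127e-04  9.67788846e-01]
[[ 8.97475046e-01  4.41065085e-01 -3.64680656e-04]
 [ 4.41065213e-01 -8.97474429e-01  1.06150015e-03]
 [ 1.40899089e-04 -1.11351785e-03 -9.99999370e-01]]
```

Emit:
move_arm:
  deltas:
    - {"x":0.045,"y":-0.04,"z":0,"wz":0}
    - {"x":0.09,"y":-0.079,"wz":2}
    - {"x":0.135,"y":-0.119,"wz":4}
    - {"x":0.18,"y":-0.158,"wz":6}
    - {"x":0.225,"y":-0.198,"wz":8,"hand":0.45}
    - {"x":0.27,"y":-0.238,"wz":10,"hand":0.45}
    - {"x":0.315,"y":-0.277,"wz":12,"hand":0.45}
    - {"x":0.35,"y":-0.308,"z":0.01,"wz":12.8,"hand":0.45}
  grip_force: 25

```text
schema error: expected keys x, y, z, wx, wy, wz, hand
```

Emit:
move_arm:
  deltas:
    - {"x":0.022,"y":-0.025,"z":0.03,"hand":0.45}
    - {"x":0.03,"y":-0.041,"z":0.07,"hand":0.45}
    - {"x":0.03,"y":-0.041,"z":0.07,"hand":0.45}

```text
schema error: expected keys x, y, z, wx, wy, wz, hand
```

```bash
cat > cam.py <<'E'
import sys
from h import *
s=monitor.observe();print(s['time'],s['tool_pos'].round(4),np.degrees(s['tool_rot']).round(2),s['contact_force'].round(2),round(s['opening'],4),s['qvel'].round(3))
p=viewer.camera_params('wrist');import pickle;pickle.dump(p,open('pics/'+sys.argv[1]+'.pkl','wb'))
im=viewer.read_camera('wrist')[:,:,::-1];cv2.imwrite('pics/'+sys.argv[1]+'.png',im)
E
python3 cam.py w1
```

```text
0.15 [ 0.2315 -0.4709  0.2262] [-1.7994e+02 -1.0000e-02  2.6170e+01] [ 0.34 -0.56 -0.65] 0.0916 [ 0.    -0.003 -0.003 -0.001 -0.002 -0.001]
```

View pics/w1.png

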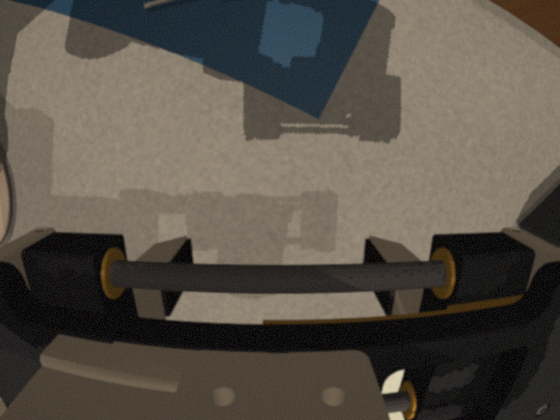

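The wrist picture shows only the bench and the gripper (fingers near (180,270) and (390,270)), because the moves were refused for missing keys. I'll resend them with every key.

Emit:
move_arm:
  deltas:
    - {"x":0.045,"y":-0.04,"z":0,"wx":0,"wy":0,"wz":0,"hand":1}
    - {"x":0.09,"y":-0.079,"z":0,"wx":0,"wy":0,"wz":2,"hand":1}
    - {"x":0.135,"y":-0.119,"z":0,"wx":0,"wy":0,"wz":4,"hand":1}
    - {"x":0.18,"y":-0.158,"z":0,"wx":0,"wy":0,"wz":6,"hand":1}
    - {"x":0.225,"y":-0.198,"z":0,"wx":0,"wy":0,"wz":8,"hand":0.45}
    - {"x":0.265,"y":-0.238,"z":0,"wx":0,"wy":0,"wz":10,"hand":0.45}
    - {"x":0.3,"y":-0.283,"z":0.02,"wx":0,"wy":0,"wz":12,"hand":0.45}
    - {"x":0.325,"y":-0.327,"z":0.05,"wx":0,"wy":0,"wz":12.8,"hand":0.45}
  grip_force: 25

```text
time: 1.2
tool_pos: [0.38, -0.0327, 0.1768]
tool_rot: [3.14, -0.003, 0.233]
contact_force: [0.3, -0.4, -0.2]
opening: 0.0567
```

Emit:
move_arm:
  deltas:
    - {"x":0.0,"y":0,"z":0.0,"wx":0,"wy":0,"wz":0,"hand":0.45}
    - {"x":0.0,"y":0,"z":0.0,"wx":0,"wy":0,"wz":0,"hand":0.45}

```text
time: 1.45
tool_pos: [0.3794, -0.0346, 0.177]
tool_rot: [3.141, -0.001, 0.234]
contact_force: [0.5, -1.0, 0.3]
opening: 0.0417
```

```bash
python3 cam.py w2
```

```text
1.45 [ 0.3794 -0.0346  0.177 ] [ 1.7996e+02 -3.0000e-02  1.3430e+01] [ 0.47 -0.97  0.25] 0.0417 [-0.033 -0.005 -0.014  0.    -0.     0.001]
```

View pics/w2.png

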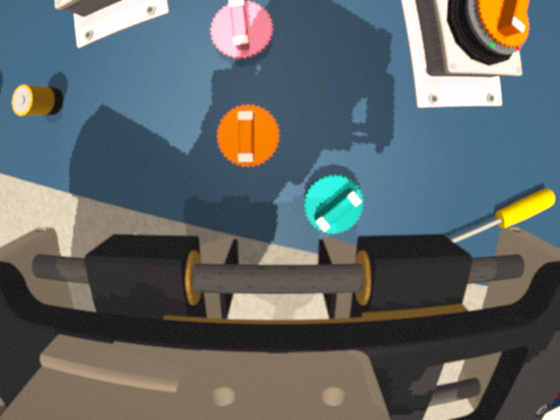

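The wrist view has the orange cap at (248,136) with the handle running vertically from (246,115) to (246,157). Turquoise is at (334,205) and pink at (241,28).

```bash
python3 - <<'E'
from h import *
import pickle
p=pickle.load(open('pics/w2.pkl','rb'));im=cv2.imread('pics/w2.png')
hsv=cv2.cvtColor(im,cv2.COLOR_BGR2HSV);roi=np.zeros(im.shape[:2],np.uint8);roi[95:178,205:290]=1
o=(cv2.inRange(hsv,(5,150,100),(18,255,255))*roi)
w=(cv2.inRange(hsv,(0,0,150),(179,110,255))*roi)
n,l,st,c=cv2.connectedComponentsWithStats(w);
print([(st[i],c[i]) for i in range(1,n) if st[i][4]>15])
ys,xs=np.nonzero(o);(cc,r)=cv2.minEnclosingCircle(np.c_[xs,ys].astype(np.float32));print(cc,r)
F=onz('wrist',cc,.028,p);print('flange',F)
i=[i for i in range(1,n) if st[i][4]>15]
T=[onz('wrist',c[k],.052,p) for k in i];print('tips',T,np.mean(T,0));d=T[0]-T[-1];print(np.degrees(np.arctan2(d[1],d[0])),np.linalg.norm(d))
print('turq',onz('wrist',(334,205),.03,p),'pink',onz('wrist',(241,28),.03,p))
E
```

```text
[(array([205,  95,   6,  18,  81], dtype=int32), array([207.0617284 , 101.72839506])), (array([238, 111,  15,   9, 130], dtype=int32), array([244.95384615, 114.96923077])), (array([238, 153,  15,   9, 117], dtype=int32), array([245.17094017, 157.41025641]))]
(247.77272033691406, 135.22727966308594) 31.30959701538086
flange [0.42820995 0.00625848 0.028     ]
tips [array([0.45078453, 0.0459039 , 0.052     ]), array([0.44612259, 0.0106487 , 0.052     ]), array([0.40999246, 0.002244  , 0.052     ])] [0.43563319 0.01959887 0.052     ]
46.94491395281453 0.0597509817996635
turq [ 0.38229759 -0.09001202  0.03      ] pink [0.52775153 0.03641816 0.03      ]
```

Emit:
move_arm:
  deltas:
    - {"x":0.03,"y":-0.015,"z":0.03,"wx":0,"wy":0,"wz":0.3,"hand":0.45}
    - {"x":0.057,"y":-0.0285,"z":0.07,"wx":0,"wy":0,"wz":0.3,"hand":0.45}
    - {"x":0.057,"y":-0.0285,"z":0.1,"wx":0,"wy":0,"wz":0.3,"hand":0.45}
    - {"x":0.057,"y":-0.0285,"z":0.12,"wx":0,"wy":0,"wz":0.3,"hand":0.45}
    - {"x":0.057,"y":-0.0285,"z":0.12,"wx":0,"wy":0,"wz":0.3,"hand":0.45}

```text
time: 2.12
tool_pos: [0.4277, 0.0052, 0.0561]
tool_rot: [-3.141, 0.002, 0.226]
contact_force: [-0.0, 0.0, -0.0]
opening: 0.0412
```

```bash
python3 cam.py w3
```

```text
2.125 [0.4277 0.0052 0.0561] [-1.7997e+02  1.0000e-01  1.2930e+01] [-0.04  0.02 -0.  ] 0.0412 [ 0.006 -0.037 -0.024  0.002  0.024  0.002]
```

Emit:
move_arm:
  deltas:
    - {"x":0.0008,"y":-0.001,"z":0.015,"wx":0,"wy":0,"wz":0,"hand":0.45}
    - {"x":0.0008,"y":-0.001,"z":0.025,"wx":0,"wy":0,"wz":0,"hand":0.45}
    - {"x":0.0008,"y":-0.001,"z":0.025,"wx":0,"wy":0,"wz":0,"hand":0.45}
    - {"x":0.0008,"y":-0.001,"z":0.025,"wx":0,"wy":0,"wz":0,"hand":0}
    - {"x":0.0008,"y":-0.001,"z":0.025,"wx":0,"wy":0,"wz":0,"hand":0}
    - {"x":0.0008,"y":-0.001,"z":0.025,"wx":0,"wy":0,"wz":0,"hand":0}
    - {"x":0.0008,"y":-0.001,"z":0.025,"wx":0,"wy":0,"wz":0,"hand":0}
  grip_force: 30

```text
time: 3.05
tool_pos: [0.4285, 0.0077, 0.0318]
tool_rot: [3.141, -0.0, 0.228]
contact_force: [-0.8, -0.5, 0.4]
opening: 0.0117
```

Emit:
move_arm:
  deltas:
    - {"x":0,"y":0,"z":0,"wx":0,"wy":0,"wz":0,"hand":0}
    - {"x":0,"y":0,"z":0,"wx":0,"wy":0,"wz":0,"hand":0}

```text
time: 3.3
tool_pos: [0.4284, 0.0077, 0.0317]
tool_rot: [3.142, 0.0, 0.228]
contact_force: [-0.2, 1.0, -1.0]
opening: 0.0118
```

Emit:
move_arm:
  deltas:
    - {"x":0,"y":0,"z":-0.04,"wx":0,"wy":0,"wz":0,"hand":0}
    - {"x":0,"y":0,"z":-0.09,"wx":0,"wy":0,"wz":0,"hand":0}
    - {"x":0.02,"y":-0.015,"z":-0.13,"wx":0,"wy":0,"wz":-7,"hand":0}
    - {"x":0.05,"y":-0.038,"z":-0.15,"wx":0,"wy":0,"wz":-14,"hand":0}
    - {"x":0.085,"y":-0.064,"z":-0.15,"wx":0,"wy":0,"wz":-22,"hand":0}
    - {"x":0.12,"y":-0.09,"z":-0.15,"wx":0,"wy":0,"wz":-30,"hand":0}
    - {"x":0.143,"y":-0.108,"z":-0.15,"wx":0,"wy":0,"wz":-37,"hand":0}
    - {"x":0.152,"y":-0.1145,"z":-0.15,"wx":0,"wy":0,"wz":-41.7,"hand":0}

```text
time: 4.3
tool_pos: [0.5511, 0.155, 0.1811]
tool_rot: [-3.141, 0.0, 0.961]
contact_force: [-1.1, 0.2, -0.5]
opening: 0.012
```

Emit:
move_arm:
  deltas:
    - {"x":0,"y":0,"z":0,"wx":0,"wy":0,"wz":0,"hand":0}
    - {"x":0,"y":0,"z":0,"wx":0,"wy":0,"wz":0,"hand":0}

```text
time: 4.55
tool_pos: [0.5501, 0.1532, 0.1815]
tool_rot: [-3.141, 0.001, 0.954]
contact_force: [-0.6, -1.5, -0.3]
opening: 0.0118
```

```bash
python3 cam.py w4
```

```text
4.55 [0.5501 0.1532 0.1815] [-1.7998e+02  4.0000e-02  5.4670e+01] [-0.56 -1.46 -0.27] 0.0118 [-0.008 -0.006  0.001  0.001  0.    -0.005]
```

View pics/w4.png

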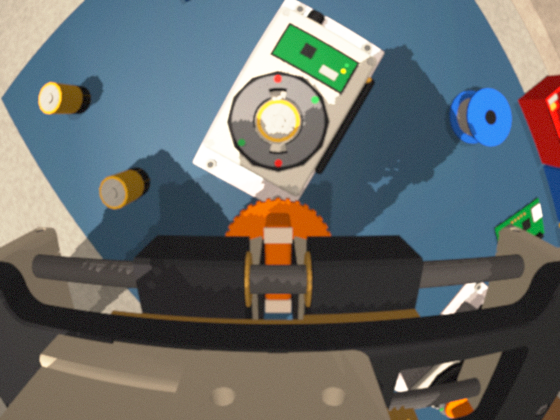

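The wrist view shows the cap held straight, handle at column 278. The neck has red dots at (278,79) and (278,163), and green dots at (316,100) and (242,142).

```bash
python3 - <<'E'
from h import *
import pickle
p=pickle.load(open('pics/w4.pkl','rb'));im=cv2.imread('pics/w4.png')
hsv=cv2.cvtColor(im,cv2.COLOR_BGR2HSV)
def cen(m,box):
    r=np.zeros_like(m);x0,y0,x1,y1=box;r[y0:y1,x0:x1]=m[y0:y1,x0:x1];ys,xs=np.nonzero(r);return np.array([xs.mean(),ys.mean()]),len(xs)
red=cv2.inRange(hsv,(0,130,90),(6,255,255))|cv2.inRange(hsv,(172,130,90),(179,255,255));gr=cv2.inRange(hsv,(50,120,70),(80,255,255))
D=[cen(m,(u-8,v-8,u+9,v+9)) for m,u,v in((red,278,163),(red,278,79),(gr,242,142),(gr,316,100))];print(D)
for z in(.087,.091,.094):
    W=[onz('wrist',d[0],z,p) for d in D];r=W[1]-W[0];g=W[3]-W[2]
    print(z,'red',((W[0]+W[1])/2).round(4),np.degrees(np.arctan2(r[1],r[0])).round(2),np.linalg.norm(r).round(4),'green',((W[2]+W[3])/2).round(4),np.degrees(np.arctan2(g[1],g[0])).round(2),np.linalg.norm(g).round(4))
tip=cen(cv2.inRange(hsv,(0,0,150),(179,110,255)),(262,225,296,247));print('tip',tip)
# flange outline (orange, visible upper arc)
o=cv2.inRange(hsv,(5,150,100),(18,255,255));o[:190]=0;o[238:]=0
ys,xs=np.nonzero(o);pts=[]
for x in range(232,328):
    y=ys[xs==x]
    if len(y):pts.append((x,y.min()))
tp=np.array([.5501,.1532]);zc=.1815-.0047
W=np.array([onz('wrist',q,zc-.001,p)[:2] for q in pts])
from scipy.optimize import least_squares
f=least_squares(lambda c:np.hypot(*(W-c).T)-.029,tp,loss='soft_l1',f_scale=.0005);print('cap in hand',f.x,'rms',np.sqrt(np.mean(f.fun**2)),f.x-tp)
print('tip w',onz('wrist',tip[0],zc+.025,p)[:2]-tp)
E
```

```text
[(array([277.85454545, 162.98181818]), 55), (array([277.35416667,  77.6875    ]), 48), (array([240.85294118, 142.47058824]), 34), (array([315.02702703,  99.21621622]), 37)]
0.087 red [0.59   0.2114 0.087 ] 54.99 0.0665 green [0.59   0.2112 0.087 ] -4.79 0.0663
0.091 red [0.59   0.2113 0.091 ] 54.99 0.0654 green [0.59   0.2111 0.091 ] -4.79 0.0653
0.094 red [0.5899 0.2113 0.094 ] 54.99 0.0646 green [0.5899 0.2111 0.094 ] -4.79 0.0645
tip (array([277.56666667, 235.02619048]), 420)
cap in hand [0.54969618 0.15395404] rms 0.0005010101439062944 [-0.00040382  0.00075404]
tip w [0.01006613 0.01574647]
```

Emit:
move_arm:
  deltas:
    - {"x":0.035,"y":0,"z":0,"wx":0,"wy":0,"wz":-0.3,"hand":0}
    - {"x":0.06,"y":0,"z":0.01,"wx":0,"wy":0,"wz":-0.3,"hand":0}
    - {"x":0.07,"y":0,"z":0.03,"wx":0,"wy":0,"wz":-0.3,"hand":0}
    - {"x":0.07,"y":0,"z":0.045,"wx":0,"wy":0,"wz":-0.3,"hand":0}
    - {"x":0.07,"y":0,"z":0.045,"wx":0,"wy":0,"wz":-0.3,"hand":0}
    - {"x":0.07,"y":0,"z":0.045,"wx":0,"wy":0,"wz":-0.3,"hand":0}

```text
time: 5.35
tool_pos: [0.591, 0.2102, 0.1371]
tool_rot: [3.141, -0.0, 0.96]
contact_force: [0.3, -0.8, -0.6]
opening: 0.0118
```

```bash
python3 cam.py w5; python3 - <<'E'
from h import *
c=[]
for n,u,v in('scene',329,158),('side',214,262):
    im=viewer.read_camera(n)[:,:,::-1];c.append(cv2.resize(im[v-30:v+30,u-30:u+30],(400,400),interpolation=cv2.INTER_CUBIC))
cv2.imwrite('pics/c5.png',np.hstack(c))
E
```

```text
5.35 [0.591  0.2102 0.1371] [ 1.7998e+02 -1.0000e-02  5.5030e+01] [ 0.27 -0.83 -0.56] 0.0118 [ 0.004 -0.008 -0.014  0.001  0.002  0.   ]
```

View pics/c5.png

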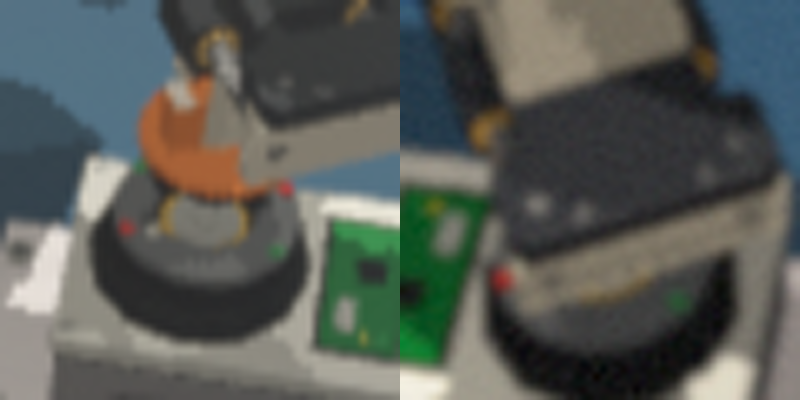

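The cap hangs above the neck, left crop around (210,140) over the hole at (205,220), with the handle along the red dots. I'll lower it slowly and watch the force.

Emit:
move_arm:
  deltas:
    - {"x":0,"y":-0.0005,"z":0.008,"wx":0,"wy":0,"wz":0,"hand":0}
    - {"x":0,"y":-0.0005,"z":0.012,"wx":0,"wy":0,"wz":0,"hand":0}
    - {"x":0,"y":-0.0005,"z":0.015,"wx":0,"wy":0,"wz":0,"hand":0}
    - {"x":0,"y":-0.0005,"z":0.018,"wx":0,"wy":0,"wz":0,"hand":0}
    - {"x":0,"y":-0.0005,"z":0.018,"wx":0,"wy":0,"wz":0,"hand":0}

```text
time: 6.12
tool_pos: [0.5905, 0.2111, 0.1184]
tool_rot: [-3.141, 0.0, 0.961]
contact_force: [-0.2, -0.2, -0.9]
opening: 0.0119
```

Emit:
move_arm:
  deltas:
    - {"x":0,"y":0,"z":0.002,"wx":0,"wy":0,"wz":0,"hand":0}
    - {"x":0,"y":0,"z":0.003,"wx":0,"wy":0,"wz":0,"hand":0}
    - {"x":0,"y":0,"z":0.003,"wx":0,"wy":0,"wz":0,"hand":0}

```text
time: 6.5
tool_pos: [0.5908, 0.2111, 0.1159]
tool_rot: [3.141, -0.0, 0.961]
contact_force: [0.4, 0.2, 0.6]
opening: 0.012
```

Emit:
move_arm:
  deltas:
    - {"x":0,"y":0,"z":0.002,"wx":0,"wy":0,"wz":0,"hand":0}
    - {"x":0,"y":0,"z":0.003,"wx":0,"wy":0,"wz":0,"hand":0}
    - {"x":0,"y":0,"z":0.003,"wx":0,"wy":0,"wz":0,"hand":0}

```text
time: 6.88
tool_pos: [0.5908, 0.2111, 0.113]
tool_rot: [3.141, -0.001, 0.961]
contact_force: [-0.8, 0.1, 3.8]
opening: 0.0118
```

Emit:
move_arm:
  deltas:
    - {"x":0,"y":0,"z":0.002,"wx":0,"wy":0,"wz":0,"hand":0}
    - {"x":0,"y":0,"z":0.003,"wx":0,"wy":0,"wz":0,"hand":0}
    - {"x":0,"y":0,"z":0.003,"wx":0,"wy":0,"wz":0,"hand":0}

```text
time: 7.25
tool_pos: [0.5909, 0.2111, 0.1104]
tool_rot: [3.141, -0.001, 0.961]
contact_force: [-0.8, -0.7, 7.6]
opening: 0.0119
```

Emit:
move_arm:
  deltas:
    - {"x":0,"y":0,"z":0.002,"wx":0,"wy":0,"wz":0,"hand":0}
    - {"x":0,"y":0,"z":0.003,"wx":0,"wy":0,"wz":0,"hand":0}
    - {"x":0,"y":0,"z":0.003,"wx":0,"wy":0,"wz":0,"hand":0}
  grip_force: 45

```text
time: 7.62
tool_pos: [0.5909, 0.2112, 0.1079]
tool_rot: [3.141, -0.001, 0.961]
contact_force: [-1.9, -1.4, 9.6]
opening: 0.0118
```

```bash
python3 - <<'E'
from h import *
s=monitor.observe();print(s['time'],s['tool_pos'],s['contact_force'],s['torque'],np.degrees(s['tool_rot']))
im=viewer.read_camera('scene')[:,:,::-1];u,v=329,158;cv2.imwrite('pics/c6.png',cv2.resize(im[v-30:v+30,u-40:u+40],(800,600),interpolation=cv2.INTER_CUBIC))
E
```

```text
7.625 [0.59091277 0.21116051 0.1078786 ] [-1.88776562 -1.42073439  9.62444883] [-0.14164564  0.34504874  0.00089833] [ 1.79938709e+02 -5.48915014e-02  5.50797568e+01]
```

View pics/c6.png

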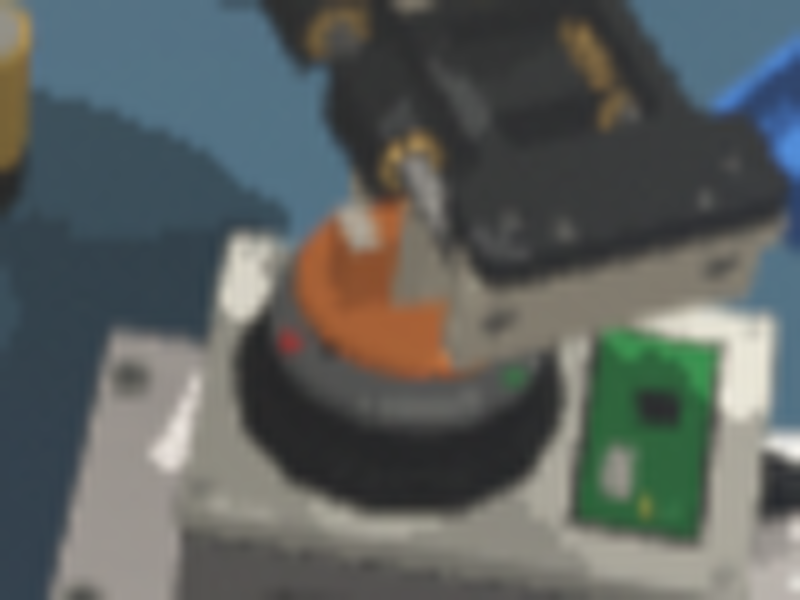

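The flange is now just above the rim, with the handle toward the red dot at (288,343), and the force follows the spring. I'll keep going.

Emit:
move_arm:
  deltas:
    - {"x":-0.0005,"y":0,"z":0.002,"wx":0,"wy":0,"wz":0,"hand":0}
    - {"x":-0.0005,"y":0,"z":0.004,"wx":0,"wy":0,"wz":0,"hand":0}
    - {"x":-0.0005,"y":0,"z":0.004,"wx":0,"wy":0,"wz":0,"hand":0}

```text
time: 8.05
tool_pos: [0.5909, 0.2111, 0.1045]
tool_rot: [3.14, -0.002, 0.961]
contact_force: [-2.1, 0.7, 13.3]
opening: 0.0113
```

Emit:
move_arm:
  deltas:
    - {"x":0,"y":0,"z":0.001,"wx":0,"wy":0,"wz":0,"hand":0}
    - {"x":0,"y":0,"z":0.002,"wx":0,"wy":0,"wz":0,"hand":0}
    - {"x":0,"y":0,"z":0.002,"wx":0,"wy":0,"wz":0,"hand":0}

```text
time: 8.43
tool_pos: [0.5909, 0.2111, 0.1029]
tool_rot: [3.14, -0.002, 0.961]
contact_force: [-3.4, 0.3, 15.0]
opening: 0.012
```

Emit:
move_arm:
  deltas:
    - {"x":0,"y":0,"z":0.001,"wx":0,"wy":0,"wz":0,"hand":0}
    - {"x":0,"y":0,"z":0.002,"wx":0,"wy":0,"wz":0,"hand":0}
    - {"x":0,"y":0,"z":0.002,"wx":0,"wy":0,"wz":0,"hand":0}

```text
time: 8.8
tool_pos: [0.591, 0.2111, 0.1013]
tool_rot: [3.14, -0.003, 0.961]
contact_force: [-4.2, -0.9, 16.9]
opening: 0.0117
```

Emit:
move_arm:
  deltas:
    - {"x":0,"y":0,"z":0.001,"wx":0,"wy":0,"wz":0,"hand":0}
    - {"x":0,"y":0,"z":0.0015,"wx":0,"wy":0,"wz":0,"hand":0}
    - {"x":0,"y":0,"z":0.0015,"wx":0,"wy":0,"wz":0,"hand":0}

```text
time: 9.18
tool_pos: [0.591, 0.2111, 0.1004]
tool_rot: [3.139, -0.003, 0.961]
contact_force: [-4.7, 0.5, 20.7]
opening: 0.0117
```

Emit:
move_arm:
  deltas:
    - {"x":-0.0003,"y":-0.0004,"z":0,"wx":0,"wy":0,"wz":0,"hand":0}
    - {"x":-0.0003,"y":-0.0004,"z":0,"wx":0,"wy":0,"wz":3,"hand":0}
    - {"x":-0.0003,"y":-0.0004,"z":0,"wx":0,"wy":0,"wz":6,"hand":0}
    - {"x":-0.0003,"y":-0.0004,"z":0,"wx":0,"wy":0,"wz":9,"hand":0}
    - {"x":-0.0003,"y":-0.0004,"z":0,"wx":0,"wy":0,"wz":9,"hand":0}

```text
time: 9.8
tool_pos: [0.5916, 0.2111, 0.1005]
tool_rot: [3.138, -0.005, 0.804]
contact_force: [-1.2, -0.5, 18.1]
opening: 0.0114
```

```bash
python3 - <<'E'
from h import *
s=monitor.observe();print(s['time'],s['tool_pos'],s['contact_force'],s['torque'],np.degrees(s['tool_rot']))
E
```

```text
9.8 [0.59163575 0.21108527 0.10053875] [-1.16225402 -0.45736497 18.0654621 ] [-0.14090197  0.35861581  0.00666076] [179.80193928  -0.28881769  46.0459085 ]
```

Emit:
move_arm:
  deltas:
    - {"x":0,"y":0,"z":0.0006,"wx":0,"wy":0,"wz":3,"hand":0}
    - {"x":0,"y":0,"z":0.0006,"wx":0,"wy":0,"wz":6,"hand":0}
    - {"x":0,"y":0,"z":0.0006,"wx":0,"wy":0,"wz":9,"hand":0}
    - {"x":0,"y":0,"z":0.0006,"wx":0,"wy":0,"wz":12,"hand":0}
    - {"x":0,"y":0,"z":0.0006,"wx":0,"wy":0,"wz":12,"hand":0}

```text
time: 10.42
tool_pos: [0.5922, 0.2108, 0.1005]
tool_rot: [3.138, -0.007, 0.594]
contact_force: [-1.2, -1.3, 21.5]
opening: 0.0115
```

```bash
cat >st.py <<'E'
from h import *
s=monitor.observe();print(s['time'],s['tool_pos'].round(4),s['contact_force'].round(2),s['torque'].round(3),np.degrees(s['tool_rot']).round(2),s['opening'])
E
python3 st.py
```

```text
10.425 [0.5922 0.2108 0.1005] [-1.19 -1.26 21.49] [-0.313  0.295  0.007] [179.81  -0.38  34.05] 0.011481244576376793
```

Emit:
move_arm:
  deltas:
    - {"x":0,"y":0,"z":0,"wx":0,"wy":0,"wz":4,"hand":0}
    - {"x":0,"y":0,"z":0,"wx":0,"wy":0,"wz":8,"hand":0}
    - {"x":0,"y":0,"z":0,"wx":0,"wy":0,"wz":12,"hand":0}
    - {"x":0,"y":0,"z":0,"wx":0,"wy":0,"wz":16,"hand":0}
    - {"x":0,"y":0,"z":0,"wx":0,"wy":0,"wz":20,"hand":0}
    - {"x":0,"y":0,"z":0,"wx":0,"wy":0,"wz":20,"hand":0}

```text
time: 11.18
tool_pos: [0.5922, 0.2109, 0.1005]
tool_rot: [3.141, -0.007, 0.245]
contact_force: [0.2, -1.1, 20.9]
opening: 0.0115
```

```bash
python3 st.py
```

```text
11.175 [0.5922 0.2109 0.1005] [ 0.23 -1.1  20.86] [-0.194  0.32  -0.019] [179.96  -0.43  14.03] 0.011540930507406674
```

Remaining turn to −4.8° is 18.8°.

Emit:
move_arm:
  deltas:
    - {"x":0,"y":0,"z":0,"wx":0,"wy":0,"wz":4,"hand":0}
    - {"x":0,"y":0,"z":0,"wx":0,"wy":0,"wz":8,"hand":0}
    - {"x":0,"y":0,"z":0,"wx":0,"wy":0,"wz":12,"hand":0}
    - {"x":0,"y":0,"z":0,"wx":0,"wy":0,"wz":16,"hand":0}
    - {"x":0,"y":0,"z":0,"wx":0,"wy":0,"wz":18.8,"hand":0}
    - {"x":0,"y":0,"z":0,"wx":0,"wy":0,"wz":18.8,"hand":0}
    - {"x":0,"y":0,"z":0,"wx":0,"wy":0,"wz":18.8,"hand":0}

```text
time: 12.05
tool_pos: [0.5922, 0.211, 0.1005]
tool_rot: [-3.14, -0.007, -0.082]
contact_force: [-0.5, -1.7, 20.0]
opening: 0.0115
```

```bash
python3 st.py; python3 - <<'E'
from h import *
im=viewer.read_camera('scene')[:,:,::-1];u,v=329,158;cv2.imwrite('pics/c7.png',cv2.resize(im[v-30:v+30,u-40:u+40],(800,600),interpolation=cv2.INTER_CUBIC))
E
```

```text
12.05 [0.5922 0.211  0.1005] [-0.53 -1.69 20.02] [-0.182  0.308  0.007] [-179.9    -0.42   -4.73] 0.011516919912442088
```

View pics/c7.png

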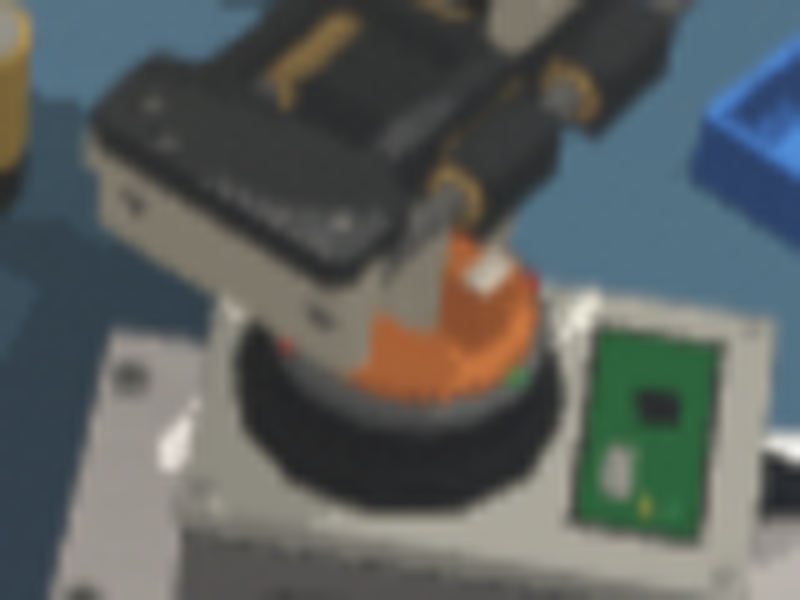

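The handle now points at the green dot (517,378) and the flange is on the rim. Easing off.

Emit:
move_arm:
  deltas:
    - {"x":0,"y":0,"z":-0.001,"wx":0,"wy":0,"wz":0,"hand":0}
    - {"x":0,"y":0,"z":-0.002,"wx":0,"wy":0,"wz":0,"hand":0}
    - {"x":0,"y":0,"z":-0.003,"wx":0,"wy":0,"wz":0,"hand":0}
    - {"x":0,"y":0,"z":-0.004,"wx":0,"wy":0,"wz":0,"hand":0}
    - {"x":0,"y":0,"z":-0.005,"wx":0,"wy":0,"wz":0,"hand":0}
    - {"x":0,"y":0,"z":-0.005,"wx":0,"wy":0,"wz":0,"hand":0}

```text
time: 12.85
tool_pos: [0.592, 0.2109, 0.1043]
tool_rot: [-3.14, -0.006, -0.082]
contact_force: [1.2, -0.9, 14.3]
opening: 0.0119
```

Emit:
move_arm:
  deltas:
    - {"x":0,"y":0,"z":-0.001,"wx":0,"wy":0,"wz":0,"hand":0}
    - {"x":0,"y":0,"z":-0.002,"wx":0,"wy":0,"wz":0,"hand":0}
    - {"x":0,"y":0,"z":-0.002,"wx":0,"wy":0,"wz":0,"hand":0}

```text
time: 13.22
tool_pos: [0.592, 0.2109, 0.1054]
tool_rot: [-3.14, -0.006, -0.083]
contact_force: [3.5, 0.7, 8.7]
opening: 0.0119
```

```bash
python3 st.py
```

```text
13.225 [0.592  0.2109 0.1054] [3.5  0.7  8.65] [ 0.064 -0.54   0.055] [-179.92   -0.33   -4.73] 0.011895398279190209
```

The lugs have met the seat: the force drops sharply about 5 mm up. I'll unload fully and release.

Emit:
move_arm:
  deltas:
    - {"x":0,"y":0,"z":-0.001,"wx":0,"wy":0,"wz":0,"hand":0}
    - {"x":0,"y":0,"z":-0.002,"wx":0,"wy":0,"wz":0,"hand":0}
    - {"x":0,"y":0,"z":-0.002,"wx":0,"wy":0,"wz":0,"hand":0}

```text
time: 13.6
tool_pos: [0.5919, 0.2109, 0.1056]
tool_rot: [-3.14, -0.005, -0.083]
contact_force: [7.1, 1.3, -1.2]
opening: 0.0122
```

Emit:
move_arm:
  deltas:
    - {"x":0,"y":0,"z":0,"wx":0,"wy":0,"wz":0,"hand":0.3}
    - {"x":0,"y":0,"z":0,"wx":0,"wy":0,"wz":0,"hand":0.3}
    - {"x":0,"y":0,"z":0,"wx":0,"wy":0,"wz":0,"hand":0.3}
    - {"x":0,"y":0,"z":0,"wx":0,"wy":0,"wz":0,"hand":0.3}

```text
time: 14.1
tool_pos: [0.5896, 0.2106, 0.1055]
tool_rot: [3.141, 0.0, -0.082]
contact_force: [0.2, -0.3, -0.5]
opening: 0.0275
```

```bash
python3 st.py
```

```text
14.1 [0.5896 0.2106 0.1055] [ 0.21 -0.28 -0.46] [0.008 0.    0.008] [ 1.7999e+02  2.0000e-02 -4.7200e+00] 0.027548939982006436
```

Released, no force. I'll retreat straight up, step back along −x, and check with the cameras.

Emit:
move_arm:
  deltas:
    - {"x":0,"y":0,"z":-0.02,"wx":0,"wy":0,"wz":0,"hand":0.3}
    - {"x":0,"y":0,"z":-0.05,"wx":0,"wy":0,"wz":0,"hand":0.3}
    - {"x":-0.02,"y":0,"z":-0.08,"wx":0,"wy":0,"wz":0,"hand":0.3}
    - {"x":-0.06,"y":0,"z":-0.1,"wx":0,"wy":0,"wz":0,"hand":0.3}
    - {"x":-0.1,"y":0,"z":-0.1,"wx":0,"wy":0,"wz":0,"hand":0.3}
    - {"x":-0.1,"y":0,"z":-0.1,"wx":0,"wy":0,"wz":0,"hand":0.3}
    - {"x":-0.1,"y":0,"z":-0.1,"wx":0,"wy":0,"wz":0,"hand":0.3}

```text
time: 14.98
tool_pos: [0.4908, 0.219, 0.2059]
tool_rot: [-3.141, -0.001, -0.082]
contact_force: [0.4, -0.7, -0.3]
opening: 0.0276
```

```bash
python3 cam.py w8; python3 - <<'E'
from h import *
a=cv2.imread('pics/w8.png')
s=viewer.read_camera('scene')[:,:,::-1];cv2.imwrite('pics/scene8.png',s);cv2.imwrite('pics/side8.png',viewer.read_camera('side')[:,:,::-1])
u,v=329,158
cv2.imwrite('pics/c8.png',np.hstack([cv2.resize(a[0:300,130:430],(400,400)),cv2.resize(s[v-30:v+30,u-30:u+30],(400,400),interpolation=cv2.INTER_CUBIC)]))
E
```

```text
14.975 [0.4908 0.219  0.2059] [-1.7999e+02 -7.0000e-02 -4.7200e+00] [ 0.42 -0.67 -0.3 ] 0.0276 [-0.008  0.018 -0.014 -0.001  0.002  0.   ]
```

View pics/c8.png

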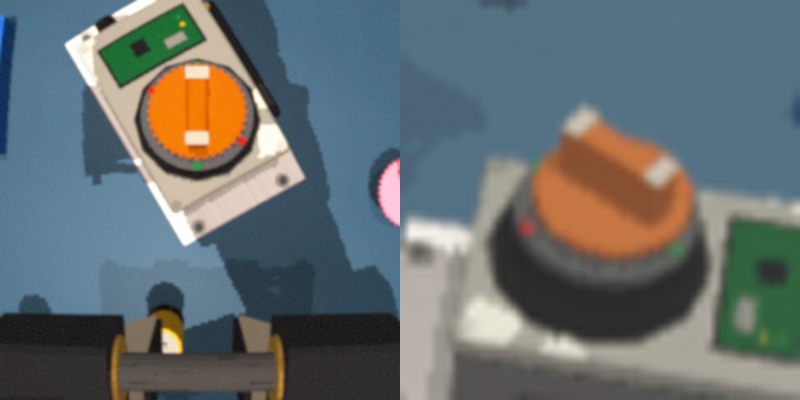

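The cap sits in the neck with its handle in line with the green dot at left crop (197,166). I'll check angle, centre and height with numbers.

```bash
python3 - <<'E'
from h import *
import pickle
p=pickle.load(open('pics/w8.pkl','rb'));im=cv2.imread('pics/w8.png')
hsv=cv2.cvtColor(im,cv2.COLOR_BGR2HSV)
def cen(m,u,v,k):
    ys,xs=np.nonzero(m[v-k:v+k+1,u-k:u+k+1]);return np.array([xs.mean()+u-k,ys.mean()+v-k])
w=cv2.inRange(hsv,(0,0,150),(179,110,255));T=[cen(w,278,104,9),cen(w,278,54,9)]
for r in(.0917,):
    W=[onz('wrist',t,r+.009+.025,p) for t in T];d=W[1]-W[0];print('tips mid',np.mean(W,0),np.degrees(np.arctan2(d[1],d[0])),np.linalg.norm(d))
# handle ends via scene/side triangulation
def tips(f,box):
    h=cv2.cvtColor(cv2.imread(f),cv2.COLOR_BGR2HSV);m=cv2.inRange(h,(0,0,165),(179,60,255));x0,y0,x1,y1=box
    n,l,s,c=cv2.connectedComponentsWithStats(m[y0:y1,x0:x1]);return [(c[i]+[x0,y0],s[i][4]) for i in range(1,n) if s[i][4]>4]
print(tips('pics/scene8.png',(320,140,350,175)));print(tips('pics/side8.png',(190,245,240,285)))
print(tri([('scene',(326.3,145.9+.3)),('side',proj('side',W[0]))]),proj('scene',W[0]),proj('scene',W[1]))
E
```

```text
tips mid [0.59138283 0.21112891 0.1257    ] -5.331774778601613 0.03754652915727412
[(array([325.5, 146. ]), np.int32(10)), (array([337.66666667, 153.33333333]), np.int32(9)), (array([346.07142857, 159.42857143]), np.int32(14))]
[(array([237.75 , 248.125]), np.int32(8))]
(array([0.57423951, 0.21293792, 0.12462681]), [np.float64(0.0011628503632546657), np.float64(0.0011628503632550278)]) [325.32567363 145.65605836] [337.53044619 153.22851455]
```

```bash
python3 -c "
from cell import robot
print(robot.hand_in())"
```

```text
the job is handed in; nothing more can be done
None
```

The orange cap is locked in the open node, and I handed the job in at about 15 s on the robot clock; no verdict is reported.

**What I did:** I gripped the cap by its handle and put it in along the red dots at 55°. I pressed it to the rim and turned it 60° clockwise. Then I eased off until the lugs met their seat about 5 mm up, let go and backed away. The vertical force never read above about 21.5 N between steps.

**Last checks:**
- **Angle:** the handle measures −5.3° against −4.8° for the green dots, which is about 0.01 rad off.
- **Position:** the cap's centre is within about 1.5 mm of the neck's axis.
- **Height:** the handle ends in the scene picture appear within half a pixel of where a cap locked 5 mm above the true rim (about 91.7 mm) should put them.
- **Robot:** it touches nothing, and the force reads near zero.

**What did not go to plan:**
- The first two moves were refused for missing keys, so nothing moved.
- A sideways force of up to about 5 N showed during insertion, and about 7 N just before release.
- My attempt to pick out the handle ends in the side picture failed, so the final height rests on the scene and wrist cameras and on feel.
- I did not measure the other node or the loose items again at the end. I saw no sign of contact with them on the way.

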